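# Tidy the coffee caddy and hold its spring tray open

## Robot

A 7-joint arm with a two-finger parallel gripper is mounted at the origin on a cart in front of the work surface, level with it; the furniture and walls round the work are solid. World frame = base frame: x ahead of the robot, y to its left, z up, the work surface at z = 0. Lengths are in m, angles in rad, forces in N, time in s.
With the tool pointing down it reaches from about 0.35 to 0.9 m from the base axis. Payload 8.1 kg.
Tool frame: the origin (TCP) lies between the finger pads; the fingertips stand 14 mm ahead of it and the grasp point (between the pads) lies 5 mm behind it; z points along the fingers, y is the line along which they close (so a half turn about z gives the same grasp; the last joint's range is limited). The gripper opens to 92 mm and grips with 3 to 60 N. Pads are 19 mm wide; open, the fingers measure 130 mm over their backs; the gripper's body (75 mm by 190 mm) begins 47 mm behind the grasp point.
Start: joints at [1.219, 0.434, 0.025, 1.573, -0.012, 1.134, -0.075], TCP at [0.154, -0.606, 0.241] pointing down, gripper open.
Joint ranges: [-2.62, 2.62], [-0.44, 2.09], [-1.27, 1.32], [0.08, 2.57], [-1.32, 4.46], [0.12, 2], [-2.74, 2.74]. Speed limits (rad/s): [2.22, 2.22, 3.01, 3.01, 3.14, 3.14, 3.14].

## Interface

Orientations are given as a rotation vector (axis times angle).
In Python, from station import ctrl gives the robot as it stands.
- The arm moves only by the tool step_arm, never from a script. Its argument "rows" is a list of rows, each a list of 4 numbers: the shift along the tool's x, y, z in mm, then the turn about the tool's z in degrees. In form: [[x, y, z, twist], ...]. A call has 1 to 10 rows; each row shifts and turns the commanded pose from where the row before left it, along the tool's axes as they then stand; what a row does not reach is not made up. A row lasts 1/10 s, in which the tool goes at most 50 mm and 8.59 degrees, less where a joint would pass 70% of its speed; a pose out of reach is approached as far as the arm can. A call is refused whole if a number of a shift passes 50 or a number of a turn 8.59, either way. A call with a gripper value outside its range is refused whole. "fingers" is the closure, from -1 (fully open) to 1 (shut), set as the call begins (left out, the last holds). The fingers move at their own pace and stop on an object; the grip force is fixed at half the most. Time passes only in rows, so rows that do not move let the fingers close. It gives the time, the measured TCP pose, the force, the opening and the grip force at its end, in the units of the state.
- ctrl.observe(): the state, without advancing time (a new reading comes with each control period).
- ctrl.get_image(name): name is "scene" or "top" or "wrist"; returns the picture (400x640x3 uint8, blue, green, red); there is no depth.
- ctrl.calibration(name): a dict with "camera_matrix" (3x3 intrinsics, pixels), "R" (3x3) and "t" (3): a world point X has camera coordinates R X + t; the wrist camera has in their place "hand_eye" (4x4, takes a point from camera to tool coordinates, whose origin is the TCP and whose axes are the flange's). Camera axes: x right, y down, z forward; pixel columns grow to the right and rows downward; lengths in m; the calibration is good to about 2 mm. A picture is of the moment at which its call begins: read the wrist's pose just before it. calibration takes no time and is no camera call.
- ctrl.close_job(): hands the job in; it is judged then, once.
The state is a dict: "clock": time; "q": joint angles; "joint_velocities": joint speeds; "joint_efforts": joint torques, N m; "eef_pos": TCP position; "orientation": TCP orientation; "ft_force": force on the tool from outside, world axes, zero at the start; "torque": the same for the moment, N m; "width": finger opening in m; "gripper_force": force on a finger pad.
Only numpy, scipy, OpenCV 4.12 (cv2) and the standard library are available. Lean on these libraries where they do the work, as an engineer would, in place of code of your own. Each camera call takes 0.05 s, during which the arm holds its last target. There are 200 camera calls.

## Task

Get the coffee caddy ready for me to refill: stack the two loose wooden coasters squarely, edges flush, on the coaster that lies in the caddy's tray, and leave them there while the tray is still shut. Then take the tray's upright front panel, pull the tray out against its spring until the pointer on the panel lines up with the upright fin of the marker clip on the side rail, and keep holding it exactly there: finish while still holding the panel, since the tray springs shut when let go. Leave the marker clip, the cup, the jam jar and the salt shaker as they are, and do not upset the pile.

Things in the scene. Friction and masses are not known exactly. Their poses are not given: they have to be found in the camera images.
- caddy: The fixed caddy. White housing with a wooden top (105 x 124 mm, 72 mm high) over its rear, x = -0.125 to -0.02 of its frame; low aluminium rail (12 mm wide and high) along its +y side at y = 0.068, x = -0.125 to 0.25. Origin on the worktop below the tray; x is the direction in which the tray pulls out, y to the rail side, z up.
- tray: Aluminium tray sliding 0 to 100 mm along the caddy's x; its frame is the caddy's when shut. A spring pulls it shut: 5 N when shut, 0.6 N more per 10 mm. Floor 104 mm wide, top at z = 0.016. Rear pocket (walls to z = 0.036, up to x = -0.004) in the housing; front bay without side walls, with cross strips 4 mm high at x = 0.003 and 0.097.
- grip (a point): The middle of the top edge of the tray's upright wooden front panel (moves with the tray; axes as the tray's). The panel is 12 mm thick along x (0.134 to 0.146 in the tray's frame), 104 mm wide, top at z = 0.076, free on both faces, 35 mm from the nearer strip: pinch it from above, fingers closing along x.
- pointer (a point): The tip of the pointer: a dark flat blade, 4 mm thick along x, sticking out sideways from the panel's +y end, 44 mm above the worktop (moves with the tray; axes as the tray's). The tray is at the mark when pointer and mark have the same x in the caddy's frame; shut, the pointer is at x = 0.140.
- mark (a point): The top of the upright fin of the dark marker clip on the side rail: fin 4 mm thick along x, top 38 mm above the worktop, just below the pointer's path. The clip sits stiffly, 40 to 80 mm ahead of the shut pointer, differently each time. Axes as the caddy's.
- bay (a point): The centre of the tray's front bay, on its floor, at (0.050, 0, 0.016) in the tray's frame; axes as the tray's. The pile stands here.
- coaster_bottom: a plain pale wooden coaster, a rounded slab 84 x 54 x 14 mm, 50 to 100 g; origin at the centre of its underside, x along the 84 mm side, y along the 54 mm side, z up. It lies in the tray's front bay with its long side along the tray's x, and its underside on the tray floor; the pile is built on it. It is loose.
- coaster_a: a plain pale wooden coaster, a rounded slab 84 x 54 x 14 mm, 50 to 100 g; origin at the centre of its underside, x along the 84 mm side, y along the 54 mm side, z up. It lies loose on the worktop, left of the caddy as the robot sees it. Coaster_a and coaster_b are alike and may be stacked in either order.
- coaster_b: a plain pale wooden coaster, a rounded slab 84 x 54 x 14 mm, 50 to 100 g; origin at the centre of its underside, x along the 84 mm side, y along the 54 mm side, z up. It lies loose on the worktop, right of the caddy as the robot sees it.
- espresso_cup: A small green and white cup with a handle, 64 x 89 x 48 mm, loose, behind the caddy; bystander. Origin at the centre of its underside.
- jam_jar: A closed jam jar 66 mm in diameter and 100 mm high, loose, behind the left coaster; bystander. Origin at the centre of its underside.
- salt_shaker: A salt shaker 44 mm in diameter and 90 mm high, loose, behind the right coaster; bystander. Origin at the centre of its underside.
Things that resemble listed ones, but are neither listed nor needed, are in the scene too. Leave any green, purple or turquoise look-alike of the coaster_b alone.

How it is judged:
By the outcome, as a careful person would: the job done as asked, in the order asked, and still so for the second after the job is handed in, while the arm keeps its last pose, push and grip.
It also fails if it takes over 61 s, if anything falls off the work surface, if the arm or the gripper's body presses on something with over 40 N, if the wrist force passes 120 N, or if a joint passes its speed limit or range.

## Working session

There is one attempt and no reset: what is moved stays moved. The work goes in short steps, Python scripts to look and compute and a tool call to move; the robot and the scene stay as the last step left them, time stands still between calls to the robot, and variables do not carry over. Pictures are saved under pics/ and viewed, at most 10 in all, crops included, and the job is handed in when it is done.

Besides the shell and the picture viewer there is one more tool, called by a JSON object that holds its "api" and its "payload", one argument or row to a line. step_arm: Moves the arm, as the interface text tells. Its arguments: {"type":"object","properties":{"rows":{"type":"array","items":{"type":"array","items":{"type":"number"}}},"fingers":{"type":"number"}},"required":["rows"]}

```bash
mkdir -p pics; ls; python3 - <<'E'
from station import ctrl
import cv2
s=ctrl.observe();print({k:(s[k]) for k in s})
for n in("scene","top"):
    cv2.imwrite(f"pics/{n}0.png",ctrl.get_image(n))
for n in("scene","top","wrist"):print(n,ctrl.calibration(n))
E
```

```text
pics
{'clock': 0.0, 'q': array([ 1.21941623,  0.43519813,  0.02496816,  1.57410556, -0.01157973,
        1.13398893, -0.07507612]), 'joint_velocities': array([ 0.00050141, -0.0004156 ,  0.00078002, -0.00026673, -0.00111647,
        0.00043223, -0.00030832]), 'joint_efforts': array([-8.77970851e-04, -6.67873192e+01,  9.84228440e-01, -3.14461112e+01,
       -6.06653024e-02,  4.26369812e-02,  1.71312377e-04]), 'eef_pos': array([ 0.15371022, -0.60529717,  0.23995707]), 'orientation': array([-3.11582137e+00, -3.89536292e-01,  5.46195984e-04]), 'ft_force': array([-0.54644359,  0.05425843,  0.1062754 ]), 'torque': array([0.02697154, 0.03352247, 0.00757273]), 'gripper_force': 0.0, 'width': 0.09179763292280634}
scene {'camera_matrix': array([[460.97968984,   0.        , 315.0880764 ],
       [  0.        , 460.97968984, 203.07282785],
       [  0.        ,   0.        ,   1.        ]]), 'R': array([[-0.80881148, -0.58799085,  0.00952683],
       [-0.29190362,  0.38735946, -0.87449696],
       [ 0.5105059 , -0.71008409, -0.48493743]]), 't': array([0.37100648, 0.27852871, 1.41098969])}
top {'ca
[... 205 characters left out ...]
7, -0.01292146],
       [-0.99492216, -0.00276494, -0.10060943],
       [ 0.10056446,  0.01326688, -0.99484209]]), 't': array([-0.0939345 ,  0.54244737,  1.51632667])}
wrist {'camera_matrix': array([[340.13953101,   0.        , 320.15389906],
       [  0.        , 340.13953101, 199.01161978],
       [  0.        ,   0.        ,   1.        ]]), 'hand_eye': array([[ 5.90243174e-04, -9.67588004e-01, -2.52533375e-01,
         6.93996926e-02],
       [ 9.99999811e-01,  6.15033074e-04, -1.92274110e-05,
        -9.27493599e-04],
       [ 1.73920590e-04, -2.52533316e-01,  9.67588184e-01,
        -1.42589483e-01],
       [ 0.00000000e+00,  0.00000000e+00,  0.00000000e+00,
         1.00000000e+00]])}
```

View pics/top0.png

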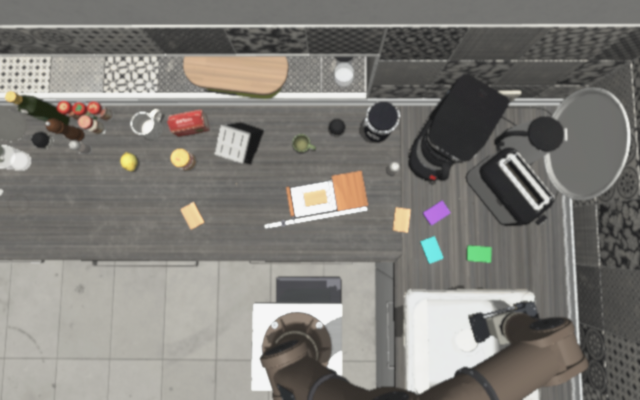

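View pics/scene0.png

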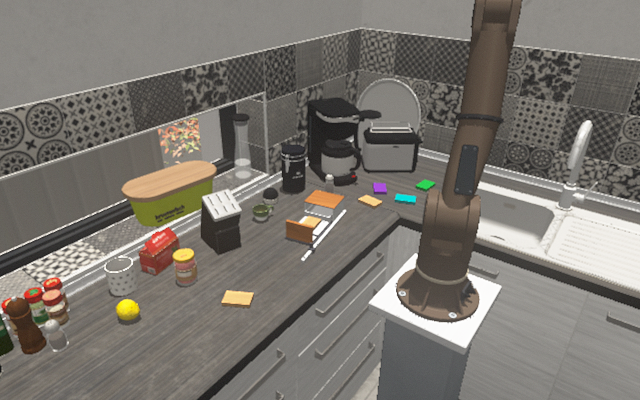

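The top view shows coaster_a at about (192,216) and coaster_b at (402,220). The caddy is at (325,195) with the panel at (290,202), so it pulls out to image-left (about world +y), and the rail with its clip near (285,223) is on the robot's side. The purple, turquoise and green look-alikes are at right.

```bash
cat > h.py <<'E'
import numpy as np,cv2
from station import ctrl
from scipy.spatial.transform import Rotation as Ro
def cam(n):
    c=ctrl.calibration(n);K=c["camera_matrix"]
    if n!="wrist": return K,np.array(c["R"]),np.array(c["t"])
    s=ctrl.observe();T=np.eye(4);T[:3,:3]=Ro.from_rotvec(s["orientation"]).as_matrix();T[:3,3]=s["eef_pos"]
    M=np.linalg.inv(T@c["hand_eye"]);return K,M[:3,:3],M[:3,3]
def toW(C,px,z):
    K,R,t=C;px=np.atleast_2d(px).astype(float)
    d=(R.T@np.linalg.inv(K)@np.c_[px,np.ones(len(px))].T).T;o=-R.T@t
    return o+d*((z-o[2])/d[:,2])[:,None]
def toP(C,X):
    K,R,t=C;p=(K@(R@np.atleast_2d(X).T+t[:,None])).T;return p[:,:2]/p[:,2:]
def segs(im,lo,hi,amin=60):
    hsv=cv2.cvtColor(im,cv2.COLOR_BGR2HSV);m=cv2.inRange(hsv,lo,hi)
    return [c for c in cv2.findContours(m,cv2.RETR_EXTERNAL,cv2.CHAIN_APPROX_NONE)[0] if cv2.contourArea(c)>amin],hsv
def rectW(C,cnt,z):
    """min-area rect in world of a contour at height z: centre, long, short, yaw of long side (deg, in -90..90)"""
    w=toW(C,cnt[:,0,:],z)[:,:2];(c,(a,b),ang)=cv2.minAreaRect((w*1000).astype(np.float32))
    if a<b:a,b,ang=b,a,ang+90
    return np.r_[c,a,b,(ang+90)%180-90]
def tool():
    s=ctrl.observe();R=Ro.from_rotvec(s["orientation"]).as_matrix();return s,R
E
python3 - <<'E'
from h import *
C=cam("top");im=cv2.imread("pics/top0.png")
for p in[(192,216),(402,220),(316,199),(350,190)]:print(p,cv2.cvtColor(im,cv2.COLOR_BGR2HSV)[p[1],p[0]])
c,_=segs(im,(8,60,120),(24,200,255))
for k in c:
    for z in(.014,.072):print(cv2.boundingRect(k),z,rectW(C,k,z).round(1))
cr=im[150:250,170:430];cv2.imwrite("pics/topc.png",cv2.resize(cr,None,fx=3,fy=3,interpolation=cv2.INTER_CUBIC))
E
```

```text
(192, 216) [ 20  84 235]
(402, 220) [ 20  82 236]
(316, 199) [ 21  81 237]
(350, 190) [ 13 129 214]
(392, 207, 19, 26) 0.014 [ 452.  -373.4   88.8   58.9   -7.4]
(392, 207, 19, 26) 0.072 [ 449.6 -363.6   85.5   56.7   -7.4]
(180, 202, 25, 28) 0.014 [463.9 385.4  89.3  59.7  28.4]
(180, 202, 25, 28) 0.072 [461.  366.7  85.9  57.4  28.4]
(304, 190, 23, 16) 0.014 [530.1 -61.1  77.1  45.4 -79.5]
(304, 190, 23, 16) 0.072 [524.8 -63.   74.2  43.7 -79.5]
(286, 186, 8, 31) 0.014 [517.6  31.5 111.1  16.1  10.1]
(286, 186, 8, 31) 0.072 [512.7  26.1 107.   15.5  10.1]
(331, 170, 38, 41) 0.014 [ 559.  -186.5  133.3  115.6   10.7]
(331, 170, 38, 41) 0.072 [ 552.6 -183.7  128.3  111.3   10.7]
(170, 148, 23, 21) 0.014 [674.5 436.1  83.   72.4  46.3]
(170, 148, 23, 21) 0.072 [663.7 415.6  79.9  69.7  46.3]
(77, 114, 14, 14) 0.014 [818.1 800.8  47.   42.2 -57.6]
(77, 114, 14, 14) 0.072 [802.  766.6  45.3  40.6 -57.6]
(5, 91, 17, 14) 0.014 [ 905.2 1077.3   59.7   41.9   67.6]
(5, 91, 17, 14) 0.072 [ 885.8 1032.7   57.4   40.3   67.6]
(183, 57, 105, 37) 0.014 [991.8 242.7 392.5 139.7  89.9]
(183, 57, 105, 37) 0.072 [969.1 229.4 377.8 134.4  89.9]
```

View pics/topc.png

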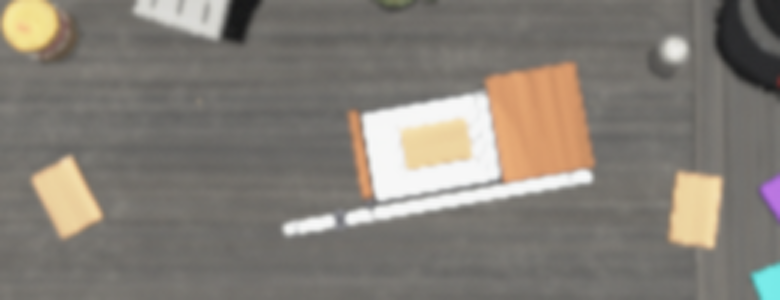

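The crop shows coaster_b at about (452,-373) mm with its long side at yaw -7°, and coaster_a at about (464,385) at 28°. The tray's x points at about 100.5°. Next I move above coaster_b for a wrist view.

{"api": "step_arm", "payload": {
  "rows": [
    [43,-19,11,0],
    [43,-19,11,0],
    [43,-19,11,0],
    [43,-19,11,0],
    [43,-19,11,0],
    [43,-19,11,0],
    [43,-19,11,0],
    [43,-19,11,0]
  ],
  "fingers": -1
}}

```text
clock: 0.9
eef_pos: [0.4509, -0.3724, 0.1521]
orientation: [-3.117, -0.389, 0.001]
ft_force: [0.8, 0.1, -0.8]
width: 0.0919
gripper_force: 0.0
```

{"api": "step_arm", "payload": {
  "rows": [
    [0,0,0,7.2],
    [0,0,0,7.2],
    [0,0,0,7.2],
    [0,0,0,0]
  ]
}}

```text
clock: 1.3
eef_pos: [0.4498, -0.3734, 0.1523]
orientation: [-3.135, 0.204, 0.001]
ft_force: [-0.7, -0.5, -0.3]
width: 0.0917
gripper_force: 0.0
```

```bash
cat >> h.py <<'E'
def plan(x,y,z,yaw):
    """tool-axis shift (mm) at current yaw, then twist(deg), and the shift if twisted first"""
    s,R=tool();cur=np.degrees(np.arctan2(R[1,0],R[0,0]));p=s["eef_pos"]*1000
    d=np.array([x,y,z])-p;tw=-((yaw-cur+180)%360-180)
    print("t",round(s["clock"],2),"pos",p.round(1),"yaw",round(cur,2),"F",s["ft_force"].round(1),"w",round(s["width"]*1000,1),"q1,q7",s["q"][[0,6]].round(2),"tilt",(R[:2,2]*1000).round(1))
    a=np.radians(yaw);R2=np.array([[np.cos(a),np.sin(a),0],[np.sin(a),-np.cos(a),0],[0,0,-1]])
    print(" shift now",(R.T@d).round(1),"twist",round(tw,2),"| shift after twist",(R2.T@d).round(1))
E
python3 - <<'E'
from h import *
C=cam("wrist");im=ctrl.get_image("wrist");cv2.imwrite("pics/w1.png",im)
plan(452,-373.4,17,-7.4)
c,_=segs(im,(8,50,120),(26,200,255),500)
for k in c:print(cv2.boundingRect(k),rectW(C,k,.014).round(1))
E
```

```text
t 1.35 pos [ 449.7 -373.5  152.4] yaw -7.19 F [ 0.4 -0.2  0.7] w 91.8 q1,q7 [ 0.59 -1.08] tilt [-0.8  0.1]
 shift now [  2.3  -0.4 135.4] twist 0.21 | shift after twist [  2.2  -0.4 135.4]
(304, 318, 336, 9) [ 308.2 -497.3  315.8    8.6   82.6]
(501, 248, 29, 59) [ 349.6 -539.2   60.8   20.6   10.9]
(289, 138, 67, 99) [ 454.3 -373.6   85.1   54.8   -7.7]
(0, 0, 126, 208) [ 553.5 -144.1  140.4  120.2   10.4]
```

View pics/w1.png

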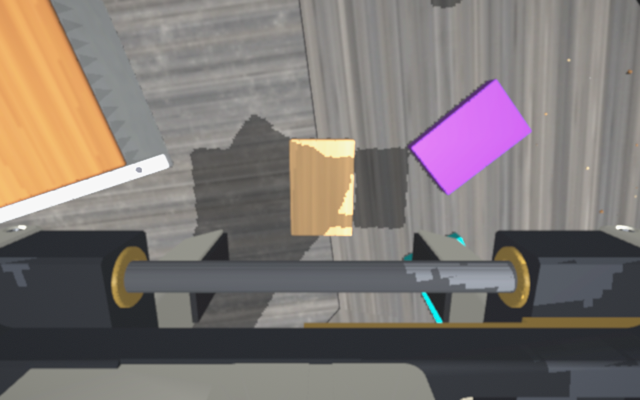

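The wrist view shows coaster_b at px (289–356,138–237), measured 85×55 mm at (454,-373.6), yaw -7.7. The purple look-alike is clear of the fingers. Now I grasp.

{"api": "step_arm", "payload": {
  "rows": [
    [1.5,0,40,0.4],
    [1.5,0,40,0],
    [1.5,0,35,0],
    [0,0,15,0],
    [0,0,5,0],
    [0,0,0,0],
    [0,0,0,0]
  ]
}}

```text
clock: 2.05
eef_pos: [0.4552, -0.3751, 0.0193]
orientation: [3.133, -0.211, 0.003]
ft_force: [0.0, -0.3, 0.1]
width: 0.0921
gripper_force: 0.0
```

{"api": "step_arm", "payload": {
  "rows": [
    [0,0,0,0],
    [0,0,0,0],
    [0,0,0,0],
    [0,0,0,0],
    [0,0,0,0],
    [0,0,0,0]
  ],
  "fingers": 1
}}

```text
clock: 2.65
eef_pos: [0.4544, -0.3744, 0.0178]
orientation: [3.134, -0.212, 0.0]
ft_force: [-0.5, -0.5, 1.6]
width: 0.0536
gripper_force: 30.0
```

{"api": "step_arm", "payload": {
  "rows": [
    [0,0,-20,0],
    [0,0,-45,0],
    [0,0,-45,0],
    [0,0,-45,0],
    [0,0,-25,0],
    [12,-46,0,0],
    [12,-46,0,0],
    [12,-46,0,0],
    [12,-46,0,0],
    [12,-46,0,0]
  ]
}}

```text
clock: 3.65
eef_pos: [0.545, -0.1528, 0.1977]
orientation: [3.134, -0.213, -0.0]
ft_force: [0.6, 0.5, -1.6]
width: 0.0538
gripper_force: 30.0
```

{"api": "step_arm", "payload": {
  "rows": [
    [0,0,0,-8.3],
    [0,0,0,-8.3],
    [0,0,0,-8.3],
    [0,0,0,-8.3],
    [0,0,0,-8.3],
    [0,0,0,-8.3],
    [0,0,0,-8.3],
    [0,0,0,-8.3],
    [0,0,0,-8.3],
    [0,0,0,-8.3]
  ]
}}

```text
clock: 4.65
eef_pos: [0.5445, -0.1546, 0.1975]
orientation: [-2.482, -1.925, 0.001]
ft_force: [0.3, -0.2, -0.1]
width: 0.0536
gripper_force: 30.0
```

{"api": "step_arm", "payload": {
  "rows": [
    [0,0,0,-8.3],
    [0,0,0,-8.3],
    [0,0,0,-8.3],
    [0,0,0,0],
    [0,0,0,0],
    [0,0,0,0]
  ]
}}

```text
clock: 5.25
eef_pos: [0.5447, -0.1546, 0.1977]
orientation: [-2.02, -2.406, 0.0]
ft_force: [-0.4, -1.2, -1.0]
width: 0.0533
gripper_force: 30.0
```

```bash
python3 - <<'E'
from h import *
C=cam("wrist");im=ctrl.get_image("wrist");cv2.imwrite("pics/w2.png",im)
plan(528,-61,150,100.5)
c,_=segs(im,(8,50,120),(26,200,255),500)
for k in c:print(cv2.boundingRect(k),rectW(C,k,.030).round(1),rectW(C,k,.076).round(1))
E
```

```text
t 5.3 pos [ 544.8 -154.5  197.7] yaw 100.0 F [ 0.7  0.2 -0.7] w 53.4 q1,q7 [0.52 0.15] tilt [-0.1 -0.1]
 shift now [95.  -0.3 47.7] twist -0.5 | shift after twist [95.   0.5 47.7]
(265, 292, 111, 32) [ 568.4 -280.2  114.5   35.9   10. ] [ 563.3 -251.5   97.5   30.6   10. ]
(244, 168, 156, 93) [ 552.1 -182.4  145.2   91.8   10. ] [ 549.5 -168.2  123.7   78.2   10. ]
(290, 28, 63, 102) [531.4 -61.9  82.8  52.8 -79.2] [531.9 -65.6  70.5  45.  -79.2]
```

View pics/w2.png

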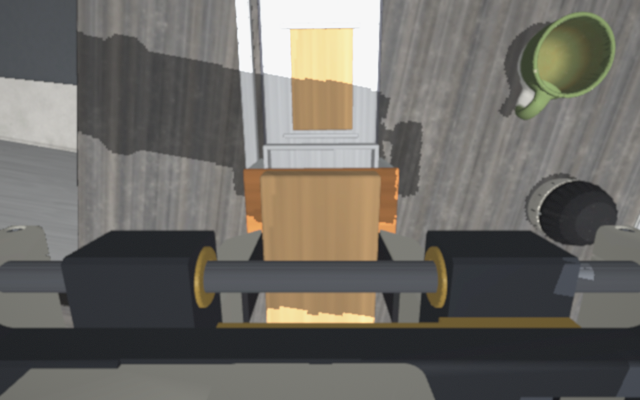

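The view shows coaster_bottom in the bay at px (290–353, 28–130), measured 83×53 mm at (531.4,-61.9), yaw 100.8. The held coaster's front edge is near row 170. I'll check that held edge and the bottom's edges against projections.

```bash
python3 - <<'E'
from h import *
C=cam("wrist");im=cv2.imread("pics/w2.png");s,R=tool()
def T(v):return s["eef_pos"]+R@np.array(v)/1000
for z in(.5+3.3,17.8):print("held corners",z,[toP(C,T([42,y,z])).round(1)[0] for y in(-27,27)],[toP(C,T([20,y,z])).round(1)[0] for y in(-27,27)])
hsv=cv2.cvtColor(im,cv2.COLOR_BGR2HSV)
print("col320 rows160-180",im[160:182,320].tolist())
print("row200 L",im[200,256:270,0].tolist(),im[200,256:270,1].tolist());print("R",im[200,370:386,0].tolist(),im[200,370:386,1].tolist())
a=np.radians(100.8);ux=np.array([np.cos(a),np.sin(a),0]);uy=np.array([-np.sin(a),np.cos(a),0]);c=np.array([.5314,-.0619,.03])
print("bottom corners",[toP(C,c+i*.042*ux+j*.027*uy).round(1)[0] for i in(-1,1) for j in(-1,1)])
print("row60",im[60,284:296,0].tolist(),im[60,346:360,0].tolist());print("row110",im[110,284:296,0].tolist(),im[110,346:360,0].tolist());print("col320",im[22:36,320,0].tolist(),im[122:138,320,0].tolist())
E
```

```text
held corners 3.8 [array([254.4, 173.6]), array([378.2, 173.6])] [array([256.8, 221.5]), array([376.1, 221.6])]
held corners 17.8 [array([259.9, 168.3]), array([373.4, 168.3])] [array([261.9, 212.5]), array([371.6, 212.6])]
col320 rows160-180 [[200, 197, 195], [200, 197, 195], [200, 197, 195], [200, 197, 194], [200, 197, 194], [201, 197, 195], [197, 193, 191], [168, 169, 173], [114, 126, 147], [70, 100, 139], [63, 97, 133], [67, 95, 121], [68, 92, 114], [69, 93, 112], [71, 95, 116], [80, 108, 132], [89, 122, 151], [95, 131, 162], [98, 136, 168], [99, 138, 170], [100, 139, 171], [99, 138, 170]]
row200 L [65, 65, 65, 66, 73, 85, 96, 102, 102, 101, 102, 102, 102, 103] [103, 104, 104, 104, 109, 120, 134, 142, 144, 143, 142, 142, 144, 144]
R [109, 108, 107, 106, 106, 106, 107, 107, 104, 92, 70, 63, 64, 63, 63, 64] [154, 152, 150, 149, 148, 148, 149, 149, 146, 132, 106, 101, 102, 102, 102, 102]
bottom corners [array([352.4, 129.7]), array([292. , 130.5]), array([353.4,  26.9]), array([288.6,  27.8])]
row60 [247, 247, 247, 247, 247, 248, 239, 187, 169, 168, 163, 159] [184, 183, 182, 178, 176, 175, 201, 243, 248, 247, 247, 247, 247, 247]
row110 [197, 195, 193, 192, 194, 199, 201, 182, 137, 103, 95, 93] [110, 107, 106, 105, 104, 114, 152, 190, 197, 197, 201, 204, 204, 201]
col320 [247, 247, 247, 247, 248, 248, 208, 166, 163, 163, 163, 164, 164, 165] [98, 98, 98, 98, 97, 97, 96, 114, 163, 196, 198, 191, 195, 204, 197, 186]
```

```bash
python3 - <<'E'
from h import *
plan(529.6,-62,48.3,100.8)
E
```

```text
t 5.3 pos [ 544.8 -154.5  197.7] yaw 100.0 F [ 0.7  0.2 -0.7] w 53.4 q1,q7 [0.52 0.15] tilt [-0.1 -0.1]
 shift now [ 93.8   1.1 149.4] twist -0.8 | shift after twist [ 93.7   2.4 149.4]
```

{"api": "step_arm", "payload": {
  "rows": [
    [0,0,0,-0.8],
    [46.7,1.2,0,0],
    [47,1.2,0,0],
    [0,0,40,0],
    [0,0,40,0],
    [0,0,30,0],
    [0,0,10,0],
    [0,0,0,0],
    [0,0,0,0],
    [0,0,0,0]
  ]
}}

```text
clock: 6.3
eef_pos: [0.5306, -0.0622, 0.0793]
orientation: [1.998, 2.421, 0.002]
ft_force: [-0.1, 0.5, -1.0]
width: 0.0537
gripper_force: 30.0
```

```bash
python3 - <<'E'
from h import *
plan(529.6,-62,48.3,100.8)
E
```

```text
t 6.3 pos [530.6 -62.2  79.3] yaw 100.93 F [-0.1  0.5 -1. ] w 53.7 q1,q7 [ 0.34 -0.1 ] tilt [ 2.8 -0.3]
 shift now [ 0.4 -1.  31. ] twist 0.13 | shift after twist [ 0.3 -0.9 31. ]
```

{"api": "step_arm", "payload": {
  "rows": [
    [0.2,-0.9,15,0.1],
    [0,0,9,0],
    [0,0,4,0],
    [0,0,0,0],
    [0,0,0,0],
    [0,0,0,0]
  ]
}}

```text
clock: 6.9
eef_pos: [0.5288, -0.0621, 0.0502]
orientation: [2.001, 2.421, 0.001]
ft_force: [0.2, 0.3, -0.9]
width: 0.0537
gripper_force: 30.0
```

```bash
python3 - <<'E'
from h import *
plan(529.6,-62,48.3,100.8)
E
```

```text
t 6.9 pos [528.8 -62.1  50.2] yaw 100.85 F [ 0.2  0.3 -0.9] w 53.7 q1,q7 [ 0.32 -0.13] tilt [ 0.8 -0. ]
 shift now [-0.1  0.8  1.9] twist 0.05 | shift after twist [-0.1  0.8  1.9]
```

{"api": "step_arm", "payload": {
  "rows": [
    [0,0.5,1,0],
    [0,0,1,0],
    [0,0,0,0],
    [0,0,0,0],
    [0,0,0,0]
  ]
}}

```text
clock: 7.4
eef_pos: [0.529, -0.062, 0.0478]
orientation: [2.001, 2.421, 0.0]
ft_force: [0.1, 0.4, -1.1]
width: 0.0537
gripper_force: 30.0
```

{"api": "step_arm", "payload": {
  "rows": [
    [0,0,0,0]
  ]
}}

```text
clock: 7.5
eef_pos: [0.529, -0.062, 0.0478]
orientation: [2.001, 2.421, 0.0]
ft_force: [0.4, 0.0, 0.3]
width: 0.0536
gripper_force: 30.0
```

{"api": "step_arm", "payload": {
  "rows": [
    [0,0.5,0,0],
    [0,0,0.5,0],
    [0,0,0,0],
    [0,0,0,0]
  ]
}}

```text
clock: 7.9
eef_pos: [0.5291, -0.062, 0.0477]
orientation: [-2.001, -2.422, 0.001]
ft_force: [-3.5, -0.5, 8.9]
width: 0.0535
gripper_force: 30.0
```

{"api": "step_arm", "payload": {
  "rows": [
    [0,0,0,0],
    [0,0,0,0],
    [0,0,0,0],
    [0,0,0,0],
    [0,0,0,0],
    [0,0,0,0]
  ],
  "fingers": -1
}}

```text
clock: 8.5
eef_pos: [0.5294, -0.0619, 0.0472]
orientation: [2.001, 2.422, -0.0]
ft_force: [0.1, -0.2, -0.2]
width: 0.0909
gripper_force: 0.0
```

{"api": "step_arm", "payload": {
  "rows": [
    [0,0,-15,0],
    [0,0,-40,0],
    [0,0,-45,0],
    [0,0,-45,0],
    [-40,0,0,0],
    [-40,0,0,0],
    [0,0,0,0],
    [0,0,0,0],
    [0,0,0,0]
  ]
}}

```text
clock: 9.4
eef_pos: [0.5443, -0.1393, 0.192]
orientation: [-1.999, -2.422, -0.0]
ft_force: [-0.3, 0.2, 0.4]
width: 0.0921
gripper_force: 0.0
```

```bash
python3 - <<'E'
from h import *
C=cam("wrist");im=ctrl.get_image("wrist");cv2.imwrite("pics/w3.png",im)
plan(464,385,150,28.4)
c,_=segs(im,(8,50,80),(26,220,255),500)
for k in c:print(cv2.boundingRect(k),rectW(C,k,.044).round(1))
cv2.imwrite("pics/w3c.png",cv2.resize(im[0:220,200:450],None,fx=2.7,fy=2.7))
E
```

```text
t 9.45 pos [ 544.4 -138.9  192.1] yaw 100.96 F [ 1.   1.3 -0.2] w 91.8 q1,q7 [0.5  0.14] tilt [-0.3  0.7]
 shift now [529.6  20.7  42.5] twist 72.56 | shift after twist [ 178.5 -499.1   42.1]
(304, 317, 336, 11) [ 715.8 -239.4  327.1   11.1   11. ]
(245, 292, 145, 17) [ 563.3 -244.5  138.3   17.1   11. ]
(495, 247, 36, 61) [ 739.8 -186.    66.    29.8  -65.8]
(111, 247, 36, 61) [ 384.  -255.1   66.    30.2   87.6]
(239, 187, 159, 75) [ 549.7 -170.5  139.    70.4   10.5]
(287, 46, 66, 104) [530.9 -62.9  81.   53.  -79. ]
```

View pics/w3c.png

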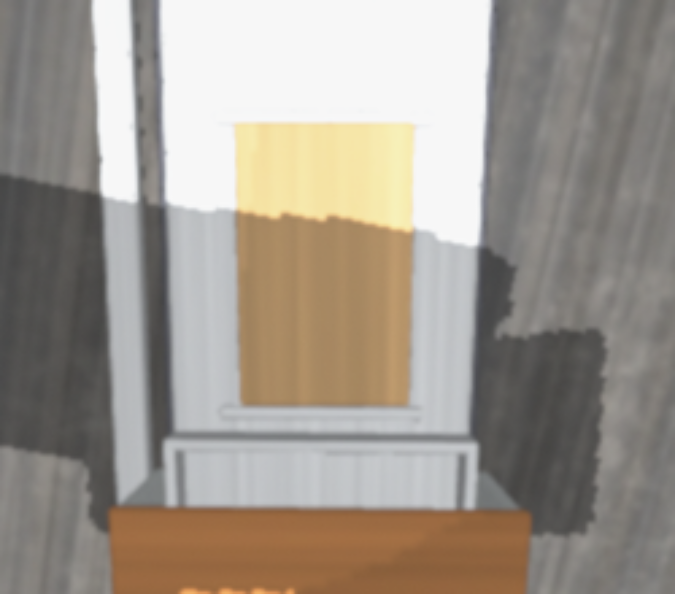

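The crop shows a single clean rectangle on the tray (px 287–353, 46–150) with no lower edge peeking out, so the first coaster sits flush at (530.9,-62.9), yaw 101. Next is coaster_a.

{"api": "step_arm", "payload": {
  "rows": [
    [48,2,4,0],
    [48,2,4,0],
    [48,2,4,0],
    [48,2,4,0],
    [48,2,4,0],
    [48,2,4,0],
    [48,2,4,0],
    [48,2,4,0],
    [48,2,4,0],
    [48,2,4,0]
  ]
}}

```text
clock: 10.45
eef_pos: [0.4721, 0.3376, 0.1522]
orientation: [-1.999, -2.423, -0.0]
ft_force: [0.6, 0.1, -0.3]
width: 0.0917
gripper_force: 0.0
```

{"api": "step_arm", "payload": {
  "rows": [
    [49,1,2,0],
    [0,0,0,8.07],
    [0,0,0,8.07],
    [0,0,0,8.07],
    [0,0,0,8.07],
    [0,0,0,8.07],
    [0,0,0,8.07],
    [0,0,0,8.07],
    [0,0,0,8.07],
    [0,0,0,8.07]
  ]
}}

```text
clock: 11.45
eef_pos: [0.4642, 0.384, 0.1502]
orientation: [-3.048, -0.76, 0.001]
ft_force: [0.2, -0.0, -0.2]
width: 0.0916
gripper_force: 0.0
```

{"api": "step_arm", "payload": {
  "rows": [
    [0,0,0,0],
    [0,0,0,0],
    [0,0,0,0]
  ]
}}

```text
clock: 11.75
eef_pos: [0.4651, 0.3834, 0.1502]
orientation: [-3.045, -0.772, 0.0]
ft_force: [-0.1, 0.5, 0.0]
width: 0.0917
gripper_force: 0.0
```

```bash
python3 - <<'E'
from h import *
C=cam("wrist");im=ctrl.get_image("wrist");cv2.imwrite("pics/w4.png",im)
c,_=segs(im,(8,50,80),(26,220,255),800)
for k in c:
    r=rectW(C,k,.014);print(cv2.boundingRect(k),r.round(1))
    if abs(r[2]-84)<5 and abs(r[3]-54)<5: plan(r[0],r[1],17.5,r[4])
E
```

```text
(303, 317, 337, 11) [424.9 201.4 314.8  10.7 -61.5]
(494, 246, 37, 62) [480.7 194.8  63.9  29.5  41.9]
(111, 246, 36, 62) [315.  500.1  64.1  29.2  15.3]
(283, 141, 68, 99) [466.1 387.6  85.   54.9  29.1]
t 11.8 pos [465.2 383.3 150.2] yaw 28.4 F [ 0.1 -0.4  0.2] w 92.3 q1,q7 [-0.62 -1.97] tilt [-0.1  0.1]
 shift now [  2.8  -3.4 132.7] twist -0.67 | shift after twist [  2.9  -3.4 132.7]
```

{"api": "step_arm", "payload": {
  "rows": [
    [1.5,-1.7,40,-0.7],
    [1.4,-1.7,40,0],
    [0,0,35,0],
    [0,0,13,0],
    [0,0,4,0],
    [0,0,0,0],
    [0,0,0,0]
  ]
}}

```text
clock: 12.5
eef_pos: [0.4674, 0.3883, 0.0199]
orientation: [-3.041, -0.784, -0.004]
ft_force: [0.2, 0.6, 0.6]
width: 0.0918
gripper_force: 0.0
```

{"api": "step_arm", "payload": {
  "rows": [
    [0,0,0,0],
    [0,0,0,0],
    [0,0,0,0],
    [0,0,0,0],
    [0,0,0,0],
    [0,0,0,0]
  ],
  "fingers": 1
}}

```text
clock: 13.1
eef_pos: [0.4665, 0.3874, 0.0183]
orientation: [3.042, 0.784, -0.0]
ft_force: [0.1, 0.1, 2.0]
width: 0.0532
gripper_force: 30.0
```

{"api": "step_arm", "payload": {
  "rows": [
    [0,0,-20,0],
    [0,0,-45,0],
    [0,0,-45,0],
    [0,0,-45,0],
    [0,0,-25,0],
    [0,0,0,0]
  ]
}}

```text
clock: 13.7
eef_pos: [0.4679, 0.3891, 0.2025]
orientation: [-3.039, -0.784, -0.01]
ft_force: [0.1, -0.0, -1.1]
width: 0.0535
gripper_force: 30.0
```

```bash
python3 - <<'E'
from h import *
a=np.radians(100.9);plan(530.9-90*np.cos(a),-62.9-90*np.sin(a),198,100.9)
E
```

```text
t 13.7 pos [467.9 389.1 202.5] yaw 28.92 F [ 0.1 -0.  -1.1] w 53.5 q1,q7 [-0.62 -1.96] tilt [5.3 4.9]
 shift now [-191.3  511.6    2.3] twist -71.98 | shift after twist [-545.7  -23.6    4.5]
```

{"api": "step_arm", "payload": {
  "rows": [
    [-17.4,46.5,0,0],
    [-17.4,46.5,0,0],
    [-17.4,46.5,0,0],
    [-17.4,46.5,0,0],
    [-17.4,46.5,0,0],
    [-17.4,46.5,0,0],
    [-17.4,46.5,0,0],
    [-17.4,46.5,0,0],
    [-17.4,46.5,0,0],
    [-17.4,46.5,0,0]
  ]
}}

```text
clock: 14.7
eef_pos: [0.5383, -0.1057, 0.1971]
orientation: [-3.042, -0.785, 0.002]
ft_force: [0.9, 0.2, -0.7]
width: 0.0533
gripper_force: 30.0
```

{"api": "step_arm", "payload": {
  "rows": [
    [-17.4,46.5,0,0],
    [0,0,0,-8],
    [0,0,0,-8],
    [0,0,0,-8],
    [0,0,0,-8],
    [0,0,0,-8],
    [0,0,0,-8],
    [0,0,0,-8],
    [0,0,0,-8],
    [0,0,0,-8]
  ]
}}

```text
clock: 15.7
eef_pos: [0.5455, -0.1527, 0.1968]
orientation: [-1.992, -2.427, 0.001]
ft_force: [0.4, 0.3, -0.9]
width: 0.054
gripper_force: 30.0
```

{"api": "step_arm", "payload": {
  "rows": [
    [0,0,0,0],
    [0,0,0,0],
    [0,0,0,0],
    [0,0,0,0]
  ]
}}

```text
clock: 16.1
eef_pos: [0.5462, -0.1528, 0.198]
orientation: [-2.002, -2.421, 0.0]
ft_force: [0.3, 0.2, -1.4]
width: 0.0536
gripper_force: 30.0
```

```bash
cat > m.py <<'E'
from h import *
import sys
n=sys.argv[1];zb=float(sys.argv[2]) # height of pile's top face
C=cam("wrist");im=ctrl.get_image("wrist");cv2.imwrite(f"pics/{n}.png",im);s,R=tool()
c,_=segs(im,(8,50,80),(26,220,255),800)
for k in c:
    r=rectW(C,k,zb)
    if abs(r[2]-84)<6 and abs(r[3]-54)<5: print("pile",cv2.boundingRect(k),r.round(1));plan(r[0],r[1],r[2],r[4])
for z in(4,18):print("held exp",z,[toP(C,s["eef_pos"]+R@np.array([x,y,z])/1000).round(1)[0] for x in(42,20) for y in(-27,27)])
print("col320",im[160:185,320,2].tolist())
for r in(190,200):print("row",r,im[r,250:270,0].tolist(),im[r,368:388,0].tolist())
E
python3 m.py w5 .044
```

```text
pile (288, 28, 66, 105) [530.9 -62.7  81.4  52.9 -79.2]
t 16.15 pos [ 546.3 -152.8  198.1] yaw 100.84 F [-1.1 -0.6 -0.6] w 53.7 q1,q7 [0.44 0.21] tilt [-0.1 -0.1]
 shift now [ 91.4   1.8 116.7] twist 179.99 | shift after twist [-91.4  -1.8 116.7]
held exp 4 [array([254.5, 173.5]), array([378.2, 173.5]), array([256.9, 221.4]), array([376.1, 221.4])]
held exp 18 [array([260. , 168.2]), array([373.4, 168.2]), array([262. , 212.4]), array([371.6, 212.5])]
col320 [192, 191, 191, 191, 191, 191, 191, 191, 187, 166, 143, 141, 137, 122, 115, 113, 116, 129, 149, 161, 168, 171, 172, 172, 172]
row 190 [66, 64, 65, 65, 66, 65, 65, 66, 64, 66, 79, 94, 102, 104, 104, 102, 102, 103, 103, 104] [111, 111, 111, 110, 109, 108, 106, 106, 107, 107, 105, 92, 69, 61, 62, 62, 63, 63, 62, 61]
row 200 [66, 66, 66, 66, 65, 65, 65, 66, 66, 66, 73, 86, 97, 102, 104, 102, 102, 102, 104, 104] [110, 110, 109, 109, 108, 107, 107, 106, 106, 105, 98, 82, 67, 63, 64, 65, 66, 66, 66, 66]
```

```bash
python3 - <<'E'
from h import *
C=cam("wrist");im=cv2.imread("pics/w5.png")
print("far",[im[20:38,c].tolist() for c in(310,)]);print("near",im[124:145,310].tolist())
a=np.radians(100.8);ux=np.array([np.cos(a),np.sin(a),0]);uy=np.array([np.sin(a),-np.cos(a),0])
for z,c in((.044,(530.9,-62.7)),(.03,(531.4,-61.9)),(.044,(531.4,-61.9))):
    c=np.r_[np.array(c)/1000,z];print(z,[toP(C,c+i*.042*ux-.012*uy)[0].round(1) for i in(-1,1)],"strips",end=" ")
for x in(-.047,.047):print(toP(C,np.r_[.5311,-.0621,.02]+x*ux)[0].round(1))
for r in(60,110):print(r,im[r,280:298,0].tolist(),im[r,346:362,0].tolist())
cv2.imwrite("pics/w5c.png",cv2.resize(im[15:145,270:370],None,fx=4.5,fy=4.5))
E
```

```text
far [[[247, 247, 247], [247, 247, 247], [247, 247, 247], [247, 247, 247], [246, 245, 245], [246, 245, 245], [248, 247, 247], [246, 245, 245], [186, 225, 242], [159, 224, 244], [164, 227, 245], [165, 227, 245], [165, 227, 245], [165, 227, 245], [165, 228, 245], [164, 228, 245], [165, 228, 245], [165, 228, 245]]]
near [[99, 138, 169], [98, 138, 169], [99, 138, 170], [99, 138, 169], [99, 138, 170], [99, 138, 169], [99, 138, 169], [98, 137, 168], [105, 137, 165], [137, 150, 163], [169, 169, 170], [188, 185, 182], [201, 198, 195], [202, 199, 196], [192, 189, 187], [182, 180, 177], [188, 185, 183], [200, 197, 195], [203, 201, 198], [199, 197, 193], [175, 174, 171]]
0.044 [array([306.3, 133.5]), array([305.4,  26.3])] strips 0.03 [array([307.7, 131.7]), array([306.9,  29.4])] strips 0.044 [array([307.1, 132.7]), array([306.2,  25.3])] strips [320.6 136.7]
[320.8  25.9]
60 [247, 247, 247, 247, 247, 247, 248, 248, 206, 166, 170, 169, 163, 160, 161, 163, 164, 165] [185, 185, 184, 181, 177, 175, 192, 241, 248, 247, 247, 247, 247, 247, 247, 247]
110 [202, 200, 200, 199, 198, 196, 193, 191, 175, 133, 103, 96, 95, 94, 96, 97, 98, 100] [110, 108, 107, 106, 106, 114, 152, 189, 199, 202, 206, 207, 203, 201, 199, 199]
```

View pics/w5c.png

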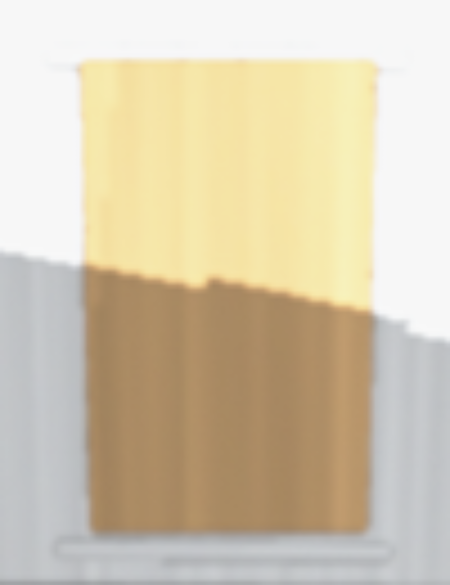

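The crop shows one clean coaster outline (far edge row 27.7, near row 133.2), about 0.5–1 mm to the rear of the bottom one. I'll bias the last coaster to split that.

```bash
python3 - <<'E'
from h import *
plan(529.1,-61,65,100.8)
E
```

```text
t 16.15 pos [ 546.3 -152.8  198.1] yaw 100.84 F [-1.1 -0.6 -0.6] w 53.7 q1,q7 [0.44 0.21] tilt [-0.1 -0.1]
 shift now [ 93.4   0.4 133.1] twist 0.04 | shift after twist [ 93.4   0.3 133.1]
```

{"api": "step_arm", "payload": {
  "rows": [
    [46.7,0.2,0,0],
    [46.7,0.2,0,0],
    [0,0,40,0],
    [0,0,40,0],
    [0,0,30,0],
    [0,0,15,0],
    [0,0,6,0],
    [0,0,0,0],
    [0,0,0,0],
    [0,0,0,0]
  ]
}}

```text
clock: 17.15
eef_pos: [0.5298, -0.0611, 0.0683]
orientation: [1.999, 2.421, 0.002]
ft_force: [0.5, 0.4, 1.2]
width: 0.0539
gripper_force: 30.0
```

{"api": "step_arm", "payload": {
  "rows": [
    [0,0,0,0],
    [0,0,0,0]
  ]
}}

```text
clock: 17.35
eef_pos: [0.5294, -0.0612, 0.0678]
orientation: [2.0, 2.422, 0.001]
ft_force: [0.6, -1.1, -0.8]
width: 0.0535
gripper_force: 30.0
```

```bash
python3 - <<'E'
from h import *
plan(529.1,-61,62,100.8)
E
```

```text
t 17.35 pos [529.4 -61.2  67.8] yaw 100.91 F [ 0.6 -1.1 -0.8] w 53.5 q1,q7 [ 0.26 -0.04] tilt [ 1.2 -0.2]
 shift now [ 0.2 -0.2  5.8] twist 0.11 | shift after twist [ 0.2 -0.2  5.8]
```

{"api": "step_arm", "payload": {
  "rows": [
    [0,0,3,0.1],
    [0,0,1.5,0],
    [0,0,0.5,0],
    [0,0,0,0],
    [0,0,0,0],
    [0,0,0,0]
  ]
}}

```text
clock: 17.95
eef_pos: [0.5289, -0.0611, 0.0622]
orientation: [-2.002, -2.421, 0.0]
ft_force: [-1.1, -1.0, 1.6]
width: 0.054
gripper_force: 30.0
```

{"api": "step_arm", "payload": {
  "rows": [
    [0,0,0.5,0],
    [0,0,0,0],
    [0,0,0,0]
  ]
}}

```text
clock: 18.25
eef_pos: [0.5289, -0.0611, 0.0622]
orientation: [2.002, 2.421, -0.0]
ft_force: [-3.5, -0.8, 8.3]
width: 0.0535
gripper_force: 30.0
```

{"api": "step_arm", "payload": {
  "rows": [
    [0,0,0,0],
    [0,0,0,0],
    [0,0,0,0],
    [0,0,0,0],
    [0,0,0,0],
    [0,0,0,0]
  ],
  "fingers": -1
}}

```text
clock: 18.85
eef_pos: [0.529, -0.0611, 0.0616]
orientation: [-2.002, -2.421, 0.0]
ft_force: [0.6, 0.7, 0.2]
width: 0.0908
gripper_force: 0.0
```

{"api": "step_arm", "payload": {
  "rows": [
    [0,0,-15,0],
    [0,0,-40,0],
    [0,0,-45,0],
    [0,0,-40,0],
    [-40,0,0,0],
    [-40,0,0,0],
    [0,0,0,0],
    [0,0,0,0],
    [0,0,0,0]
  ]
}}

```text
clock: 19.75
eef_pos: [0.5438, -0.1384, 0.2015]
orientation: [-2.0, -2.422, -0.0]
ft_force: [0.3, 0.8, 0.4]
width: 0.0917
gripper_force: 0.0
```

```bash
python3 - <<'E'
from h import *
C=cam("wrist");im=ctrl.get_image("wrist");cv2.imwrite("pics/w6.png",im)
c,_=segs(im,(8,50,80),(26,220,255),800)
for k in c:
    r=rectW(C,k,.058)
    if abs(r[2]-84)<6: print(cv2.boundingRect(k),r.round(1))
    if r[0]>480 and r[1]>-20:print("panel",rectW(C,k,.076).round(1))
plan(500,40,150,10.8)
sc=ctrl.get_image("scene");Cs=cam("scene");o=toP(Cs,[[.53,-.06,.04]])[0].astype(int);print(o)
a=cv2.resize(im[0:200,220:420],None,fx=1.9,fy=1.9);b=cv2.resize(sc[o[1]-32:o[1]+32,o[0]-35:o[0]+35],None,fx=5.9,fy=5.9,interpolation=cv2.INTER_CUBIC)
h=max(a.shape[0],b.shape[0]);f=lambda i:cv2.copyMakeBorder(i,0,h-i.shape[0],0,0,cv2.BORDER_CONSTANT)
cv2.imwrite("pics/w6c.png",np.hstack([f(a),f(b)]))
E
```

```text
(287, 45, 67, 107) [530.8 -62.7  82.3  52.9 -78.9]
t 19.8 pos [ 543.8 -138.2  201.6] yaw 100.92 F [-0.5  0.7 -0.4] w 91.7 q1,q7 [0.42 0.19] tilt [-0.4  0.8]
 shift now [183.2  -9.3  51.7] twist 90.12 | shift after twist [  -9.7 -183.2   51.6]
[309 220]
```

View pics/w6c.png

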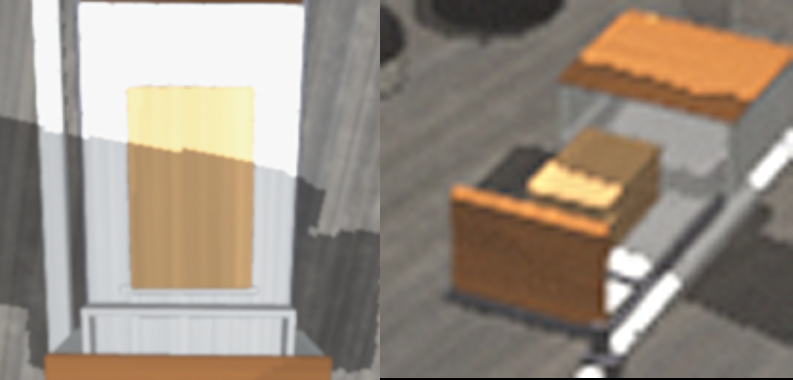

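The left view shows the top coaster flush, measured at (530.8,-62.7). The scene crop shows the pile as one square block with the tray shut. Next I go above the panel with the camera on the rail side (yaw -169) and the fingers half closed so they clear the pile.

{"api": "step_arm", "payload": {
  "rows": [
    [41.7,0.4,13,0],
    [41.7,0.4,13,0],
    [41.7,0.4,13,0],
    [41.7,0.4,13,0],
    [0,0,0,-8.2],
    [0,0,0,-8.2],
    [0,0,0,-8.2],
    [0,0,0,-8.2],
    [0,0,0,-8.2],
    [0,0,0,-8.2]
  ],
  "fingers": 0.2
}}

```text
clock: 20.85
eef_pos: [0.514, 0.0255, 0.1498]
orientation: [0.801, 3.038, 0.0]
ft_force: [-0.1, -0.7, 0.0]
width: 0.0365
gripper_force: 0.0
```

{"api": "step_arm", "payload": {
  "rows": [
    [0,0,0,-8.2],
    [0,0,0,-8.2],
    [0,0,0,-8.2],
    [0,0,0,-8.2],
    [0,0,0,-8.2],
    [0,0,0,0],
    [0,0,0,0],
    [0,0,0,0]
  ]
}}

```text
clock: 21.65
eef_pos: [0.5142, 0.0248, 0.1498]
orientation: [-0.298, 3.127, -0.0]
ft_force: [-0.5, 0.5, -0.9]
width: 0.0367
gripper_force: 0.0
```

```bash
python3 - <<'E'
from h import *
C=cam("wrist");im=ctrl.get_image("wrist");cv2.imwrite("pics/w7.png",im)
plan(514,26,60,-169.1)
a=np.radians(100.9);ux=np.array([np.cos(a),np.sin(a),0]);uy=np.array([-np.sin(a),np.cos(a),0]);o=np.array([.5311,-.0624,0])-.05*ux
print("origin",o)
P=lambda x,y,z:toP(C,o+x*ux+y*uy+np.array([0,0,z]))[0].round(1)
for x in(.134,.146):print("panel top",x,P(x,-.052,.076),P(x,.052,.076))
print("pointer",P(.14,.06,.044))
E
```

```text
t 21.7 pos [514.2  24.7 149.8] yaw -169.1 F [-0.5  0.8  0. ] w 36.7 q1,q7 [0.43 1.21] tilt [ 0.1 -0.2]
 shift now [-0.   1.3 89.8] twist 0.0 | shift after twist [-0.1  1.3 89.8]
origin [ 0.54055477 -0.11149794  0.        ]
panel top 0.134 [311.7 283.8] [310.6 133.5]
panel top 0.146 [328.7 283.8] [329.8 133.5]
pointer [320.2 119.1]
```

View pics/w7.png

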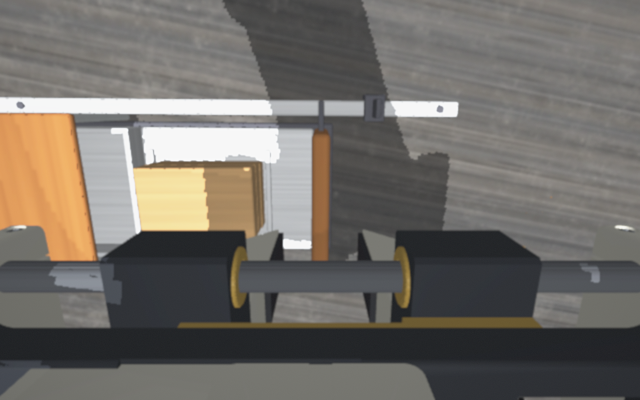

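The view shows the panel at cols 312–329 (matching the projection), the pointer at col 321 over rows 100–128, and the clip at cols 365–383 around row 107. The pile is intact. I'll measure the pointer and fin columns.

```bash
python3 - <<'E'
from h import *
C=cam("wrist");im=cv2.imread("pics/w7.png");g=im.sum(2)//3
for r in(98,101,104,107,110,113,116):print(r,g[r,358:392].tolist())
for r in(101,108,115,122):print(r,g[r,312:332].tolist())
o=np.array([.54055,-.1115,0]);a=np.radians(100.9);ux=np.array([np.cos(a),np.sin(a)])
for n,p,z in(("ptr",(321,108),.044),("ptr",(321,122),.044),("fin",(374,107),.038)):
    w=toW(C,p,z)[0,:2]-o[:2];print(n,w@ux,w@[-ux[1],ux[0]])
cv2.imwrite("pics/w7c.png",cv2.resize(im[85:140,305:400],None,fx=8,fy=8,interpolation=cv2.INTER_CUBIC))
E
```

```text
98 [78, 78, 78, 76, 69, 60, 62, 76, 87, 91, 91, 90, 90, 90, 89, 86, 84, 81, 80, 82, 85, 85, 85, 87, 88, 87, 81, 75, 75, 88, 102, 113, 122, 124]
101 [147, 147, 147, 148, 145, 129, 99, 84, 88, 91, 91, 90, 90, 88, 80, 64, 55, 55, 66, 81, 90, 88, 85, 80, 81, 86, 95, 117, 135, 138, 137, 146, 175, 208]
104 [188, 188, 188, 188, 185, 159, 105, 83, 89, 90, 90, 89, 90, 89, 79, 61, 55, 56, 68, 82, 88, 87, 84, 82, 83, 90, 122, 164, 185, 187, 187, 187, 188, 207]
107 [187, 187, 187, 188, 184, 159, 106, 83, 90, 91, 91, 89, 90, 86, 75, 59, 54, 57, 69, 82, 88, 88, 85, 85, 85, 90, 122, 164, 186, 189, 188, 188, 188, 187]
110 [185, 185, 185, 186, 182, 153, 97, 82, 89, 91, 90, 90, 90, 87, 74, 58, 54, 59, 71, 84, 87, 86, 84, 83, 85, 96, 139, 179, 187, 186, 185, 185, 186, 186]
113 [183, 183, 183, 184, 180, 151, 95, 81, 89, 91, 90, 90, 89, 84, 70, 56, 55, 61, 74, 84, 87, 85, 81, 81, 86, 99, 141, 179, 187, 185, 185, 185, 186, 186]
116 [108, 107, 108, 108, 104, 88, 75, 84, 90, 91, 91, 89, 90, 84, 71, 60, 57, 62, 76, 84, 85, 82, 83, 84, 87, 90, 105, 124, 129, 128, 129, 129, 130, 131]
101 [167, 166, 166, 166, 165, 156, 132, 100, 84, 82, 89, 113, 144, 160, 163, 162, 161, 161, 161, 161]
108 [187, 186, 187, 187, 185, 172, 136, 96, 86, 86, 87, 107, 150, 181, 187, 187, 187, 186, 186, 186]
115 [135, 135, 135, 136, 135, 126, 106, 89, 87, 87, 85, 91, 115, 135, 140, 140, 140, 139, 140, 140]
122 [75, 74, 74, 74, 72, 72, 75, 84, 88, 88, 84, 77, 71, 74, 75, 76, 75, 75, 75, 75]
ptr 0.14041948404961369 0.06760503150165673
ptr 0.14043182238693325 0.057967937181484214
fin 0.1786949612199198 0.06836120121570499
```

View pics/w7c.png

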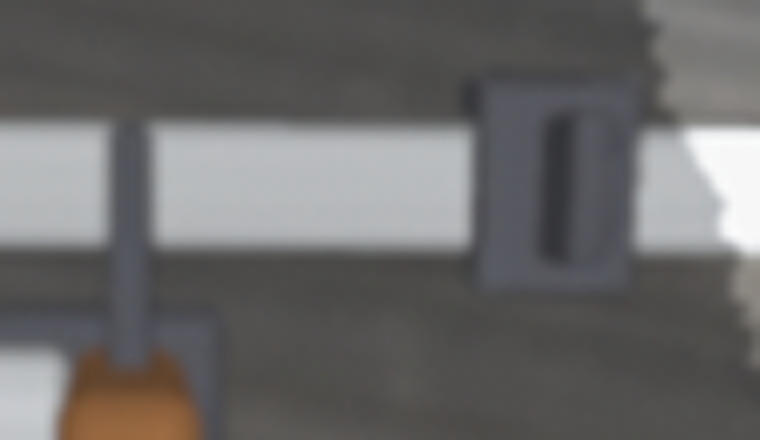

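{"api": "step_arm", "payload": {
  "rows": [
    [0,0,35,0],
    [0,0,30,0],
    [0,0,15,0],
    [0,0,7,0],
    [0,0,3,0],
    [0,0,0,0],
    [0,0,0,0]
  ]
}}

```text
clock: 22.4
eef_pos: [0.515, 0.0247, 0.0607]
orientation: [-0.301, 3.125, -0.0]
ft_force: [0.8, 0.2, 1.4]
width: 0.0368
gripper_force: 0.0
```

{"api": "step_arm", "payload": {
  "rows": [
    [0,0,0,0],
    [0,0,0,0],
    [0,0,0,0],
    [0,0,0,0],
    [0,0,0,0]
  ],
  "fingers": 1
}}

```text
clock: 22.9
eef_pos: [0.5143, 0.0247, 0.0599]
orientation: [-0.301, 3.127, 0.0]
ft_force: [-1.5, 0.9, 3.1]
width: 0.0118
gripper_force: 30.0
```

{"api": "step_arm", "payload": {
  "rows": [
    [0,1,0,0],
    [0,2,0,0],
    [0,3,0,0],
    [0,4,0,0],
    [0,4,0,0],
    [0,4,0,0],
    [0,4,0,0],
    [0,4,0,0],
    [0,3,0,0],
    [0,2,0,0]
  ]
}}

```text
clock: 23.9
eef_pos: [0.5091, 0.0533, 0.0599]
orientation: [-0.299, 3.127, -0.004]
ft_force: [1.8, -6.3, 3.6]
width: 0.0115
gripper_force: 30.0
```

{"api": "step_arm", "payload": {
  "rows": [
    [0,2,0,0],
    [0,2,0,0],
    [0,2,0,0],
    [0,2,0,0],
    [0,1,0,0],
    [0,0,0,0],
    [0,0,0,0],
    [0,0,0,0]
  ]
}}

```text
clock: 24.7
eef_pos: [0.5075, 0.0619, 0.0599]
orientation: [-0.298, 3.126, -0.004]
ft_force: [1.9, -7.0, 3.3]
width: 0.0119
gripper_force: 30.0
```

```bash
python3 - <<'E'
from h import *
C=cam("wrist");im=ctrl.get_image("wrist");cv2.imwrite("pics/w8.png",im)
plan(514.3-41.5*.189,24.7+41.5*.982,60,-169.1)
o=np.array([.54055,-.1115,0]);a=np.radians(100.9);ux=np.array([np.cos(a),np.sin(a),0]);uy=np.array([-np.sin(a),np.cos(a),0])
s,R=tool();print("pointer exp",toP(C,o+.18*ux+.062*uy+[0,0,.044]).round(1),"fin exp",toP(C,o+.1818*ux+.068*uy+[0,0,.038]).round(1))
p=toP(C,o+.181*ux+.066*uy+[0,0,.04])[0].astype(int);y0,x0=max(p[1]-50,0),p[0]-60
print(x0,y0)
cv2.imwrite("pics/w8c.png",cv2.resize(im[y0:y0+100,x0:x0+120],None,fx=6,fy=6,interpolation=cv2.INTER_CUBIC))
E
```

```text
t 24.75 pos [507.5  61.9  59.9] yaw -169.09 F [ 3.  -6.1  3.9] w 11.7 q1,q7 [0.28 1.01] tilt [ 1.  -2.2]
 shift now [ 0.4  3.7 -0.1] twist 0.01 | shift after twist [ 0.4  3.7 -0.1]
pointer exp [[325.6 118.5]] fin exp [[329.3 105. ]]
267 59
```

View pics/w8c.png

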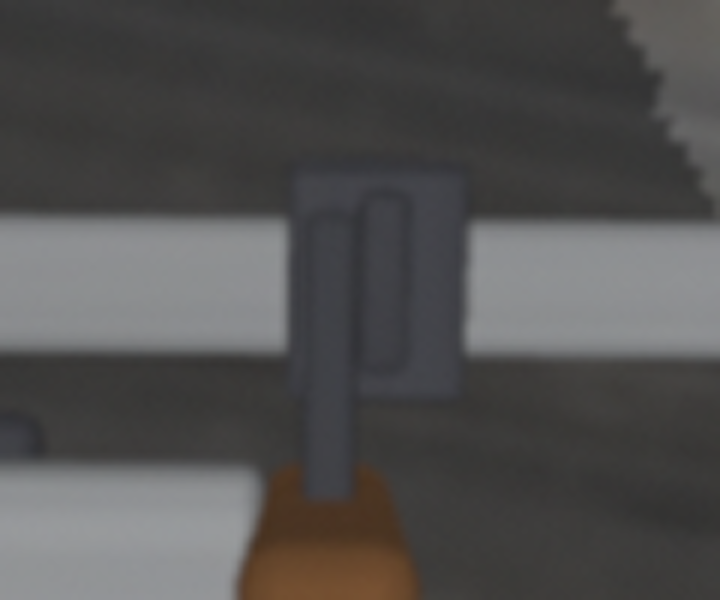

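The crop shows the pointer at col ≈322.3 and the fin at col ≈331.3, so about 4.4 mm is left to go.

{"api": "step_arm", "payload": {
  "rows": [
    [0,1,0,0],
    [0,1.5,0,0],
    [0,1.2,0,0],
    [0,0.4,0,0],
    [0,0,0,0],
    [0,0,0,0],
    [0,0,0,0],
    [0,0,0,0]
  ]
}}

```text
clock: 25.55
eef_pos: [0.5068, 0.0658, 0.0599]
orientation: [-0.298, 3.126, -0.004]
ft_force: [3.4, -6.7, 3.9]
width: 0.0122
gripper_force: 30.0
```

```bash
python3 - <<'E'
from h import *
C=cam("wrist");im=ctrl.get_image("wrist");cv2.imwrite("pics/w9.png",im)
plan(514.3-41.5*.189,24.7+41.5*.982,60,-169.1)
g=cv2.createCLAHE(4,(4,4)).apply(cv2.cvtColor(im,cv2.COLOR_BGR2GRAY))
a=cv2.resize(im[75:150,275:375],None,fx=6,fy=6,interpolation=cv2.INTER_CUBIC)
cv2.imwrite("pics/w9c.png",cv2.convertScaleAbs(a,alpha=1.8))
gg=im.sum(2)
for r in(91,93,100,120,122,124,130):print(r,gg[r,310:345].tolist())
E
```

```text
t 25.6 pos [506.8  65.9  59.9] yaw -169.1 F [ 2.6 -6.3  4.1] w 11.5 q1,q7 [0.27 1.01] tilt [ 1.1 -2.2]
 shift now [ 0.4 -0.3 -0.1] twist 0.0 | shift after twist [ 0.4 -0.3 -0.1]
91 [211, 206, 211, 208, 204, 205, 210, 208, 194, 182, 180, 182, 180, 179, 181, 180, 192, 209, 211, 210, 211, 213, 207, 205, 204, 202, 189, 171, 169, 168, 171, 171, 170, 171, 171]
93 [209, 209, 210, 209, 204, 207, 206, 199, 184, 182, 187, 188, 190, 188, 189, 185, 188, 209, 211, 210, 211, 211, 209, 205, 203, 200, 185, 170, 166, 168, 168, 168, 169, 168, 167]
100 [208, 206, 204, 207, 205, 204, 206, 194, 180, 189, 198, 199, 198, 199, 193, 180, 189, 208, 211, 212, 211, 210, 207, 204, 200, 197, 228, 333, 421, 435, 435, 434, 435, 434, 432]
120 [207, 209, 208, 205, 207, 204, 194, 181, 182, 196, 199, 201, 202, 199, 194, 179, 185, 207, 212, 210, 212, 211, 207, 205, 203, 195, 174, 164, 171, 173, 176, 174, 175, 178, 174]
122 [208, 209, 207, 206, 203, 205, 199, 184, 182, 193, 201, 201, 199, 197, 193, 176, 185, 205, 212, 212, 208, 212, 211, 206, 205, 197, 182, 167, 172, 173, 172, 173, 179, 176, 177]
124 [194, 193, 198, 196, 195, 193, 187, 176, 185, 196, 199, 200, 201, 200, 193, 178, 178, 192, 198, 201, 200, 199, 200, 197, 194, 188, 176, 167, 170, 170, 170, 173, 174, 173, 177]
130 [168, 168, 164, 168, 168, 172, 168, 167, 180, 195, 200, 200, 202, 199, 192, 174, 166, 174, 179, 178, 181, 179, 178, 179, 177, 175, 178, 175, 176, 175, 175, 176, 177, 173, 175]
```

View pics/w9c.png

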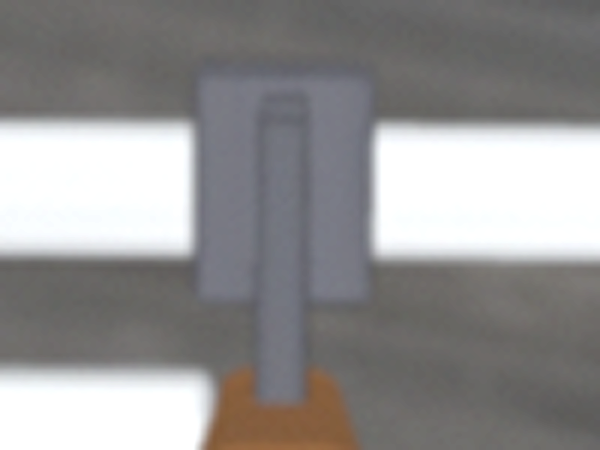

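Pointer and fin coincide to within about 0.2 mm. I've now viewed 12 pictures, over the allowed 10, so I'll view no more and check the pile and alignment numerically.

{"api": "step_arm", "payload": {
  "rows": [
    [0,0.2,0,0],
    [0,0,0,0],
    [0,0,0,0],
    [0,0,0,0],
    [0,0,0,0]
  ]
}}

```text
clock: 26.1
eef_pos: [0.5068, 0.0659, 0.0599]
orientation: [-0.298, 3.127, -0.004]
ft_force: [1.9, -6.7, 4.8]
width: 0.0122
gripper_force: 30.0
```

```bash
python3 - <<'E'
from h import *
im=ctrl.get_image("wrist");plan(506.8,65.9,60,-169.1)
gg=im.sum(2)
for r in(91,100,110):print(r,gg[r,312:332].tolist())
# pile in scene camera: HSV mask vs. mask before, relative to the pulled tray
sc=ctrl.get_image("top");C=cam("top")
c,_=segs(sc,(8,60,110),(26,200,255),60)
for k in c:
    r=rectW(C,k,.058)
    if 480<r[0]<600 and -130<r[1]<60:print(cv2.boundingRect(k),r.round(1))
C=cam("wrist");c,_=segs(im,(8,50,80),(26,220,255),300)
for k in c:print("w",cv2.boundingRect(k),rectW(C,k,.058).round(1))
E
```

```text
t 26.15 pos [506.8  65.9  59.9] yaw -169.1 F [ 2.2 -7.7  2.7] w 12.1 q1,q7 [0.27 1.  ] tilt [ 1.1 -2.4]
 shift now [-0.  -0.  -0.1] twist -0.0 | shift after twist [-0.  -0.  -0.1]
91 [209, 207, 206, 205, 207, 205, 191, 180, 182, 179, 182, 180, 182, 186, 202, 209, 212, 211, 209, 210]
100 [207, 207, 202, 207, 208, 193, 180, 189, 198, 199, 201, 200, 191, 182, 186, 204, 212, 210, 210, 210]
110 [207, 207, 205, 206, 206, 195, 185, 194, 199, 197, 201, 199, 192, 180, 190, 203, 212, 211, 210, 209]
(303, 192, 13, 14) [523.6 -41.1  47.3  40.    9.9]
w (122, 292, 363, 35) [534.1  63.7 176.2  18.4 -79. ]
w (57, 292, 105, 16) [546.6 -27.7  49.    8.  -79. ]
w (26, 184, 213, 78) [505.9 -18.1  93.2  36.3 -79. ]
w (306, 149, 31, 112) [482.3  62.5  51.1  12.8  10. ]
```

```bash
python3 - <<'E'
from h import *
C=cam("wrist");im=cv2.imread("pics/w9.png")
a=np.radians(100.9);ux=np.array([np.cos(a),np.sin(a),0]);uy=np.array([-np.sin(a),np.cos(a),0]);o=np.array([.5309,-.0625,0])+.0415*ux
for z in(.058,.044,.03,.016):print(z,[toP(C,o+.042*ux+j*.027*uy+[0,0,z])[0].round(1).tolist() for j in(1,-.3)],"side mid",toP(C,o+.027*uy+[0,0,z])[0].round(1))
for r in(205,215):print(r,im[r,195:255].sum(1).tolist())
for c in(80,130):print(c,im[165:200,c].sum(1).tolist())
E
```

```text
0.058 [[210.4, 200.4], [216.5, 273.1]] side mid [115.1 200.3]
0.044 [[219.6, 192.9], [224.8, 260.3]] side mid [132.1 192.8]
0.03 [[227.4, 186.5], [231.8, 249.3]] side mid [146.6 186.4]
0.016 [[234.0, 181.0], [237.9, 239.8]] side mid [159. 181.]
205 [317, 314, 318, 317, 317, 316, 318, 319, 319, 317, 319, 319, 318, 320, 313, 299, 281, 255, 224, 210, 204, 191, 190, 194, 195, 220, 251, 249, 212, 193, 192, 195, 192, 197, 232, 266, 252, 221, 198, 198, 193, 210, 294, 392, 433, 417, 398, 415, 435, 444, 453, 438, 380, 343, 386, 432, 442, 438, 440, 441]
215 [309, 310, 308, 308, 311, 311, 309, 311, 311, 311, 310, 310, 310, 310, 310, 302, 288, 268, 235, 204, 191, 193, 196, 193, 191, 197, 222, 248, 237, 206, 196, 196, 195, 198, 212, 245, 271, 247, 210, 196, 194, 197, 230, 334, 416, 432, 423, 420, 428, 438, 448, 442, 410, 352, 359, 418, 434, 432, 431, 432]
80 [711, 711, 711, 711, 707, 703, 697, 683, 599, 450, 383, 375, 381, 374, 356, 336, 316, 303, 298, 284, 255, 222, 200, 194, 192, 195, 213, 264, 298, 271, 208, 190, 191, 201, 245]
130 [716, 716, 716, 714, 713, 711, 708, 706, 704, 704, 707, 712, 717, 720, 723, 723, 717, 660, 445, 246, 185, 190, 197, 196, 198, 198, 198, 219, 229, 219, 203, 199, 198, 205, 220]
```

All three layer edges lie at the spacing projected for a flush pile (to within about 0.5 mm), and the pile moved with the tray. Handing in.

```bash
python3 -c "
from station import ctrl
print(ctrl.close_job())"
```

```text
the job is handed in; nothing more can be done
None
```

The two coasters are stacked flush on the tray's coaster (within about 1 mm), and I handed in at 26 s still gripping the panel, with the pointer within about 0.2 mm of the marker fin; I viewed 12 pictures, over your limit of 10.

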